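# Clamp the split coaster for gluing

### The arm

A 7-joint arm with a two-finger parallel gripper is mounted at the origin on the work surface. World frame = base frame: x ahead of the robot, y to its left, z up, the work surface at z = 0. Lengths are in m, angles in degrees, forces in N, time in s.
With the tool pointing down it reaches from about 0.425 to 0.825 m from the base axis. Payload 3.6 kg.
Tool frame: the origin (TCP) lies midway between the tips of the shut fingers; the grasp point (between the pads) lies 19 mm behind it (robot.hold_point_z is the distance from the TCP to the grasp point, in m); z points along the fingers, y is the line along which they close (so a half turn about z gives the same grasp; the last joint's range is limited). The gripper opens to 85 mm and grips with 20 to 120 N. Pads are 22 mm wide; open, the fingers measure 114 mm over their backs; the gripper's body (76 mm by 85 mm) begins 54 mm behind the grasp point. The pads swing forward as they close: fully open they stand 13 mm farther back than shut.
Start: joints at [72.336, 35.231, -0.722, 81.555, 0.464, 63.22, -2.315], TCP at [0.181, -0.624, 0.231] pointing down, gripper open.
Joint ranges: [-178.69, 178.69], [-17.37, 117.87], [-77.05, 75.6], [15.02, 138.74], [-78.02, 258.01], [0.78, 113.62], [-162.83, 162.83]. Speed limits (degrees/s): [159.86, 159.86, 180, 180, 180, 180, 180].

### API

Orientations are given as [roll, pitch, yaw] about the fixed x, y, z axes, in that order (R = Rz(yaw) Ry(pitch) Rx(roll)).
In Python, from plant import robot gives the robot as it stands.
- The arm moves only by the tool carry_out, never from a script. Its argument "moves" is one flat list of numbers, 5 for each row, row after row: the shift along the tool's x, y, z in m, then the turn about the tool's z in degrees, then the finger opening in m, from 0 to 0.0854. In form: [dx, dy, dz, turn, grip, dx, dy, dz, turn, grip, ...]. A call has 1 to 5 rows; each row shifts and turns the commanded pose from where the row before left it, along the tool's axes as they then stand; what a row does not reach is not made up. A row lasts 1/12 s, in which the tool goes at most 41.7 mm and 7.16 degrees, less where a joint would pass 70% of its speed; a pose out of reach is approached as far as the arm can. A call is refused whole if a number of a shift passes 0.0417 or a number of a turn 7.16, either way. A call with a gripper value outside its range is refused whole. The fingers move at their own pace and stop on an object; "grip_force" is the grip in N (left out, the last holds). Time passes only in rows, so rows that do not move let the fingers close. It gives the time, the measured TCP pose, the force, the opening and the grip force at its end, in the units of the state.
- robot.state(): the state, without advancing time (a new reading comes with each control period).
- robot.get_image(name): name is "side" or "top" or "wrist"; returns the picture (400x640x3 uint8, red, green, blue); there is no depth.
- robot.camera_params(name): a dict with "fx", "fy", "cx", "cy" (pixels), "eye" and "attitude" of the camera in the world. Camera axes: x right, y up, looking along -z (the intrinsics and any distortion apply to the point x, -y, -z); pixel columns grow to the right and rows downward; lengths in m; the calibration is good to about 2 mm. The wrist camera is an equidistant fisheye: a pixel r from the principal point sees the ray r / f radians off the axis. A picture is of the moment at which its call begins: read the wrist's pose just before it. camera_params takes no time and is no camera call; for the wrist camera it gives the pose at the moment of the call.
- robot.close_job(): hands the job in; it is judged then, once.
The state is a dict: "clock": time; "q": joint angles; "joint_velocities": joint speeds; "joint_torque": joint torques, N m; "tcp_pos": TCP position; "tcp_rot": TCP orientation; "force": force on the tool from outside, world axes, zero at the start; "torque": the same for the moment, N m; "opening": opening from 0.0 (shut) to 1.0 (fully open); "grip_force": force on a finger pad.
Only numpy, scipy, OpenCV 4.12 (cv2) and the standard library are available. Lean on these libraries where they do the work, as an engineer would, in place of code of your own. Each camera call takes 0.05 s, during which the arm holds its last target. There are 200 camera calls.

### The job

Close the split wooden coaster in the ratchet clamp: pump the clamp's orange trigger against its black handle until the sprung nose has pushed the two halves shut against each other and against the aluminium stop, and the nose itself is pushed in about half way, never nearly all the way in, which would crush the joint. Work the clamp only by its trigger and handle, touching neither the coaster nor the jaw, and leave the other things where they are. Finish while still holding the trigger squeezed, with the pressure on.

Things in the scene. Friction and masses are not known exactly. Their poses are not given: they have to be found in the camera images.
- clamp: Bar clamp on a plywood board (390 x 130 x 12 mm, x -120..270 mm) fixed to the table. Origin on the table, under the trigger's pivot; x points the way the jaw travels, towards the stop; z up. Black housing x -57..33 mm, 78 mm high, 40 mm wide. A steel bar, 10 x 10 mm, runs along x at 23 mm height with small teeth on top, and moves with the jaw.
- pinch (a point): Fixed point of the clamp, x = -18 mm, y = 0, 130 mm above the table: midway between handle back and trigger front when the trigger is fully squeezed, then 35 mm apart over both. At rest they are 55 mm apart here (57 mm at the trigger's top), the trigger's front at clamp x = 20 mm. The handle never moves: all the closing is on the trigger's side, so fingers centred here reach the trigger first.
- paddle_face (a point): Point on the orange trigger's front face (the one away from the handle), 66 mm from its pivot. The trigger paddle is 26 mm wide (y), 12 mm thick, from 23 to 78 mm beyond its pivot, which lies 65 mm above the table over the clamp's origin. At rest it leans 0.21 rad forward (top 141 mm above the table, below the handle's).
- paddle: The orange trigger with its paddle; origin on the pivot axis, 65 mm above the table; z straight up at rest (the paddle leans 0.21 rad forward of it), x towards the stop, away from the handle.
- trigger (a joint): Trigger angle, rad: 0 at rest, 0.31 fully squeezed to its stop. A spring returns it; squeezing takes 3 to 16 N at pinch height, 130 mm above the table. Ratchet with 6 mm teeth: a full squeeze (after 0.05 rad of slack) moves the jaw one tooth, 6 mm; the first may move it less. Letting go fully lets the pawl take the next tooth; the jaw stays, held by a 16 N brake.
- jaw (a joint): Travel of the bar and jaw towards the stop, m, 0 to 0.085. It cannot be taken back in this job.
- jaw_plate: The orange plate (8 x 60 x 40 mm, top 58 mm above the table) on the bar's front end, which carries the nose. This body's origin is at clamp x = joint jaw, on the table; the plate's front face is 53 mm ahead (x) of it.
- pad (a joint): How far the sprung nose is pushed back towards the jaw plate, m: 0 free, 0.012 fully in. Spring: 2 N to start, then 1 N per mm, so it gives only once the halves are seated, not while they slide. Two yellow pins between nose and plate (10 mm thick) show 18 mm when free, 6 mm when fully in.
- nose_face (a point): Middle of the nose's front face (dark rubber, 56 mm wide in y, 20 mm high, 14 to 34 mm above the table), which meets the near half of the coaster.
- half_a: Far half of the coaster, next to the stop, loose on the clamp's board: wood with cork inlay, 45 (x, along the clamp) x 90 x 14 mm, origin at the centre of its underside, x as the clamp's.
- half_b: Near half of the coaster, next to the nose, same size; loose, with a gap to half_a of several mm at the start. When shut its origin is 45 mm from that of half_a.
- caddy: Bystander: stainless tea caddy with twist cap, 76 mm across, 112 mm high, origin under its centre.
- compass: Bystander: white plastic hand-bearing compass lying flat, 72 mm round head, 26 mm high, with a grip reaching 117 mm to its -x; origin under the head.
- sharpener: Bystander: black aluminium pencil sharpener, 26 x 16 x 12 mm, origin under its centre.
- mug: Bystander: blue mug, 80 mm across, 90 mm high, origin under its centre.
- weight: Bystander: brass chart weight, 90 x 45 x 22 mm, origin under its centre.
- handle_top (a point): Top centre of the black pistol handle, which points straight up and is fixed to the clamp: 18 mm thick (clamp x -35..-17 mm), 30 mm wide in y, its top 160 mm above the table.
- stop_face (a point): Middle of the aluminium stop block's face, at clamp x = 235 mm, 24 mm above the table. The block is 110 mm wide, its top 42 mm above the table.
- nose: The dark rubber nose, sprung on the jaw plate. Origin on the table line z = 0 at clamp x = joint jaw - joint pad; its front face is 80 mm ahead (x) of it.
There are look-alikes about, which are no part of the job. Leave any red or white look-alike of the half_a alone.

How it is judged:
By the outcome, as a careful person would: the job done as asked, in the order asked, and still so for the second after the job is handed in, while the arm keeps its last pose, push and grip.
It also fails if it takes over 54 s, if anything falls off the work surface, if the arm or the gripper's body presses on something with over 40 N, if the wrist force passes 120 N, or if a joint passes its speed limit or range.

## Working session

There is one attempt and no reset: what is moved stays moved. The work goes in short steps, Python scripts to look and compute and a tool call to move; the robot and the scene stay as the last step left them, time stands still between calls to the robot, and variables do not carry over. Pictures are saved under pics/ and viewed, at most 10 in all, crops included, and the job is handed in when it is done.

Besides the shell and the picture viewer there is one more tool, called after "Call:" as name(argument=value, ...) on one line, values as JSON. carry_out: Moves the arm, as the interface text tells. Its arguments: {"type":"object","properties":{"moves":{"type":"array"},"grip_force":{"type":"number"}},"required":["moves"]}

```bash
ls; mkdir -p pics; cat > h.py <<'E'
import cv2,numpy as np
from plant import robot
def snap(n,f):
    p=robot.camera_params(n); im=robot.get_image(n); cv2.imwrite('pics/'+f,cv2.cvtColor(im,cv2.COLOR_RGB2BGR)); return im,p
E
python3 - <<'E'
from h import *
for n in ("top","side"):
    im,p=snap(n,n+"0.png"); print(n,p)
print(robot.state(), robot.hold_point_z)
a=cv2.imread('pics/top0.png');b=cv2.imread('pics/side0.png')
E
```

```text
pics
top {'fx': 378.88326104766315, 'fy': 378.88326104766315, 'cx': 319.3755497470136, 'cy': 200.17527772819707, 'eye': array([0.43287899, 0.01105544, 1.17569902]), 'attitude': array([  5.65811439,  -1.45537892, -91.2111107 ])}
side {'fx': 435.29636083659796, 'fy': 435.29636083659796, 'cx': 317.83634979017916, 'cy': 192.08696565167216, 'eye': array([0.49459384, 0.68876618, 0.93239706]), 'attitude': array([  40.4908237 ,   -1.06991756, -173.58023465])}
{'clock': 0.1, 'q': array([72.33333646, 35.28528489, -0.72416839, 81.63368165,  0.46218004,
       63.22006654, -2.31499486]), 'joint_velocities': array([ 0.00153219, -0.12158725, -0.10056871, -0.17442735, -0.00760288,
       -0.0141389 , -0.06695624]), 'joint_torque': array([ 1.58141018e-03, -4.70378387e+01,  2.60199280e-01, -1.71572059e+01,
        1.00567707e-02,  5.81701592e-03,  1.29666091e-06]), 'tcp_pos': array([ 0.18061658, -0.62366837,  0.23022715]), 'tcp_rot': array([-1.79863761e+02, -6.92893334e-04,  1.61520396e+01]), 'force': array([ 0.00118821, -0.08871524, -0.41616046]), 'torque': array([-0.00445606,  0.02401924, -0.02295879]), 'grip_force': 0.0, 'opening': 0.9987763915636225} 0.0187
```

View pics/top0.png

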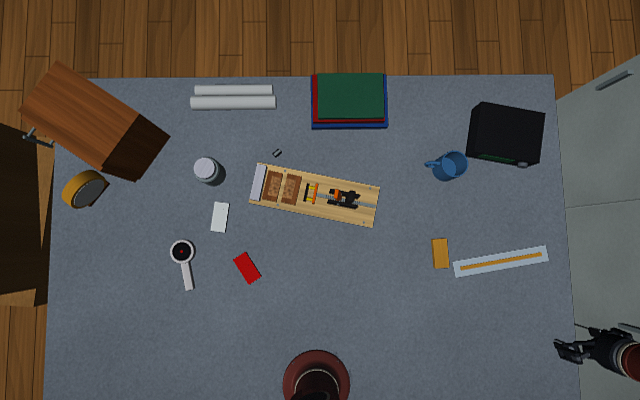

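View pics/side0.png

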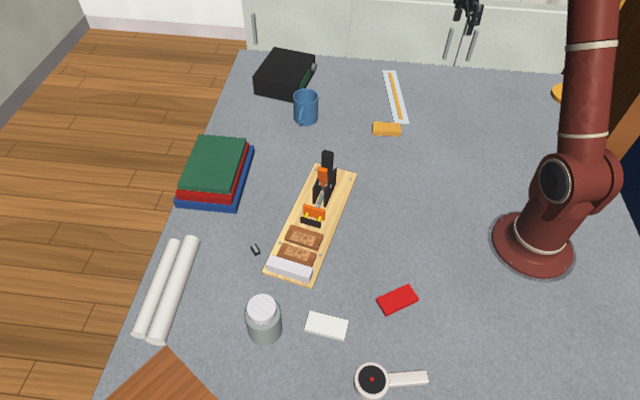

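The top view shows the clamp board with corners near (258,163), (380,185), (373,227) and (249,203). The stop is at the left end, towards +y, and the handle and trigger are near (345,197). The red (247,268) and white (220,217) blocks are look-alikes and will be left alone. The two wood and cork halves on the board, at about (273,187) and (291,188), are the ones meant.

```bash
cat >> h.py <<'E'
from scipy.spatial.transform import Rotation as R
def ray(p,u,v):
    d=np.array([(u-p['cx'])/p['fx'],-(v-p['cy'])/p['fy'],-1.])
    return np.array(p['eye']),R.from_euler('xyz',p['attitude'],degrees=True).as_matrix()@d
def onz(p,u,v,z):
    e,d=ray(p,u,v); return e+d*(z-e[2])/d[2]
def proj(p,X):
    c=R.from_euler('xyz',p['attitude'],degrees=True).as_matrix().T@(np.array(X)-p['eye'])
    return np.array([p['cx']-p['fx']*c[0]/c[2],p['cy']+p['fy']*c[1]/c[2]])
E
python3 - <<'E'
from h import *
im=cv2.imread('pics/top0.png'); p=robot.camera_params('top')
hsv=cv2.cvtColor(im,cv2.COLOR_BGR2HSV)
m=cv2.inRange(hsv,(8,50,60),(30,255,255)); r=np.zeros_like(m); r[150:240,235:395]=m[150:240,235:395]
r=cv2.morphologyEx(r,cv2.MORPH_CLOSE,np.ones((15,15)))
c=max(cv2.findContours(r,0,2)[0],key=cv2.contourArea)
box=cv2.boxPoints(cv2.minAreaRect(c)); print(box)
q=cv2.approxPolyDP(cv2.convexHull(c),5,True)[:,0]; 
for k in q: print(k,onz(p,*k,0.012).round(4))
print('base',proj(p,[0,0,0]))
for b in box: print(b,onz(p,*b,0.012).round(4))
a=cv2.resize(im[150:240,235:395],None,fx=5,fy=5,interpolation=cv2.INTER_CUBIC);cv2.imwrite('pics/c1.png',a)
E
```

```text
[[248.2937  202.46722]
 [256.68225 161.28711]
 [380.24036 186.45636]
 [371.8518  227.63647]]
[257 162] [0.6703 0.1703 0.012 ]
[378 186] [ 0.5885 -0.2043  0.012 ]
[372 226] [ 0.4647 -0.1812  0.012 ]
[249 202] [0.546  0.1954 0.012 ]
base [316.12762232 383.78313093]
[248.2937  202.46722] [0.5446 0.1975 0.012 ]
[256.68225 161.28711] [0.6725 0.1712 0.012 ]
[380.24036 186.45636] [ 0.5869 -0.2112  0.012 ]
[371.8518  227.63647] [ 0.4597 -0.1806  0.012 ]
```

View pics/c1.png

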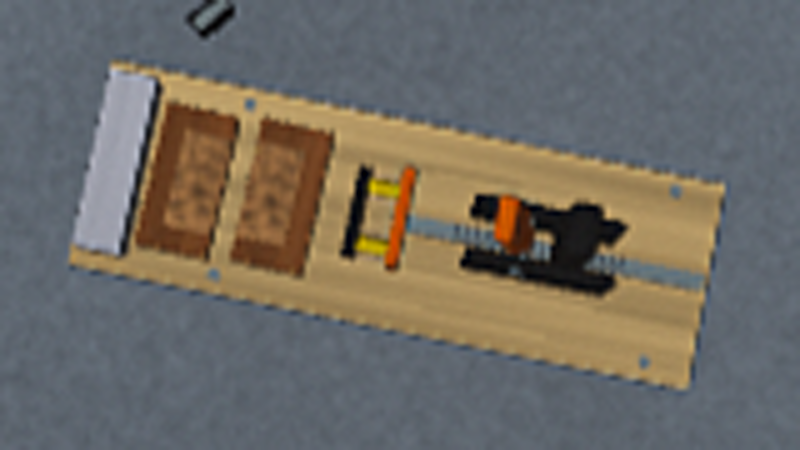

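The crop confirms the target: clamp with both cork halves, the stop at the left, yellow pins, the orange trigger top at (514,205) and the handle at about (590,235). Next I work out the clamp frame.

```bash
cat > clamp.py <<'E'
from h import *
T=robot.camera_params('top')
C=[(257.4,162.4),(380,186.6),(372.6,227.6),(249,203.2)]
P=np.array([onz(T,*c,0.012)[:2] for c in C])
mr=(P[1]+P[2])/2; ml=(P[0]+P[3])/2
ux=(ml-mr)/np.linalg.norm(ml-mr); uy=np.array([-ux[1],ux[0]])
O=P.mean(0)-0.075*ux
def w(x,y,z): return np.array([*(O+x*ux+y*uy),z])
def cl(X): d=np.array(X)[:2]-O; return np.array([d@ux,d@uy])
E
python3 - <<'E'
from clamp import *
print('L',np.linalg.norm(ml-mr),'W',np.linalg.norm(P[0]-P[3]),np.linalg.norm(P[1]-P[2]),'O',O,'ang',np.degrees(np.arctan2(ux[1],ux[0])))
print('pinch',w(-.018,0,.13))
f=lambda x,y,z:cl(onz(T,235+x/5,150+y/5,z)).round(4)
print('stop face',f(155,170,.042),'halfA l/r',f(148,175,.026),f(228,185,.026),'B',f(247,195,.026),f(320,205,.026))
print('nose f',f(352,210,.034),'plate',f(400,220,.058),'trig top',f(514,205,.141),'handle top',f(600,232,.16))
for n in('top','side'):
  p=robot.camera_params(n); print(n,[proj(p,w(*k)).round(1) for k in[(-.026,0,.16),(.018,0,.141),(.235,0,.042),(-.12,.065,.012),(-.12,-.065,.012)]])
b=cv2.imread('pics/side0.png')[140:300,240:370]
cv2.imwrite('pics/c2.png',cv2.resize(b,None,fx=4.6,fy=3.7,interpolation=cv2.INTER_CUBIC)[:600,:800])
E
```

```text
L 0.38778233539124907 W 0.12944230401176088 0.12969608109387146 O [ 0.54840858 -0.08052841] ang 77.71518139350256
pinch [ 0.54457869 -0.09811624  0.13      ]
stop face [ 2.252e-01 -2.000e-04] halfA l/r [0.231  0.0018] [ 0.182  -0.0017] B [0.1694 0.0021] [ 0.1246 -0.0006]
nose f [ 0.1045 -0.0004] plate [0.0746 0.0027] trig top [ 0.0139 -0.0081] handle top [-0.0336 -0.0002]
top [array([352.2, 195.9]), array([335.8, 193.6]), array([262.8, 183.4]), array([372.9, 227.7]), array([380.4, 186.6])]
side [array([328.3, 151.6]), array([322.6, 168.6]), array([292.8, 259.9]), array([357.6, 172.3]), array([315.2, 161.5])]
```

View pics/c2.png

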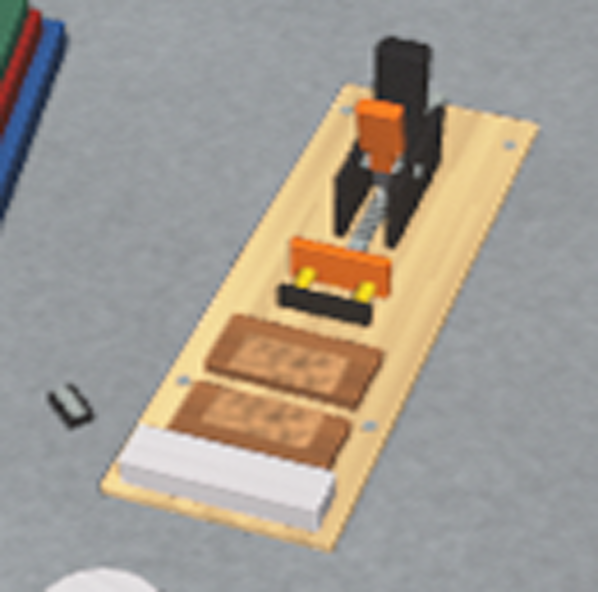

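The sizes check out: board 388 x 129.5 mm, handle top matching in both views. About 40 mm of travel is needed to shut it, plus 6 mm of nose. Moving over the clamp.

Call:
carry_out(moves=[0.0313,-0.0258,0,0,0.0854,0.0313,-0.0258,0,0,0.0854,0.0313,-0.0258,0,0,0.0854,0.0313,-0.0258,0,0,0.0854,0.0313,-0.0258,0,0,0.0854], grip_force=60)

```text
clock: 0.52
tcp_pos: [0.2958, -0.4549, 0.2309]
tcp_rot: [-179.9, 0.0, 16.1]
force: [0.3, -0.7, -0.3]
opening: 1.003
grip_force: 0.0
```

Call:
carry_out(moves=[0.0313,-0.0258,0,0,0.0854,0.0313,-0.0258,0,0,0.0854,0.0313,-0.0258,0,0,0.0854,0.0313,-0.0258,0,0,0.0854,0.0313,-0.0258,0,0,0.0854])

```text
clock: 0.93
tcp_pos: [0.4102, -0.2875, 0.2311]
tcp_rot: [-180.0, 0.0, 16.1]
force: [1.5, -1.0, 0.5]
opening: 0.998
grip_force: 0.0
```

Call:
carry_out(moves=[0.0313,-0.0258,0,0,0.0854,0.0313,-0.0258,0,0,0.0854,0.0313,-0.0258,0,0,0.0854,0.0313,-0.0258,0,0,0.0854,0.0313,-0.0258,0,0,0.0854])

```text
clock: 1.35
tcp_pos: [0.5246, -0.1202, 0.2311]
tcp_rot: [-180.0, 0.0, 16.1]
force: [1.4, -0.9, -0.7]
opening: 1.001
grip_force: 0.0
```

Call:
carry_out(moves=[0.0313,-0.0258,0,0,0.0854,0,0,0,7.1,0.0854,0,0,0,7.1,0.0854,0,0,0,7.1,0.0854,0,0,0,7.1,0.0854])

```text
clock: 1.77
tcp_pos: [0.5467, -0.0881, 0.2307]
tcp_rot: [180.0, 0.1, -12.6]
force: [0.3, 0.4, 0.1]
opening: 0.999
grip_force: 0.0
```

```bash
python3 - <<'E'
from clamp import *
s=robot.state();print(s['clock'],s['tcp_pos'],s['tcp_rot'],cl(s['tcp_pos']),s['joint_velocities'].round(1))
im,p=snap('wrist','w1.png');print(p)
for k in [(-.035,0,.16),(-.017,0,.16),(.022,0,.141),(-.026,0.015,.16),(-.026,-0.015,.16)]:
    c=R.from_euler('xyz',p['attitude'],degrees=True).as_matrix().T@(w(*k)-p['eye']); c=c*[1,-1,-1]
    th=np.arctan2(np.hypot(c[0],c[1]),c[2]); d=c[:2]/np.hypot(c[0],c[1]); print(k,(p['cx']+p['fx']*th*d[0]).round(1),(p['cy']+p['fy']*th*d[1]).round(1))
E
```

```text
1.7667 [ 0.54668938 -0.08813808  0.23071642] [ 1.79993153e+02  8.16646946e-02 -1.25605012e+01] [-7.80122579e-03  6.07118569e-05] [-14.5  -0.2  22.6   0.6 -12.3  -0.3 -72.4]
{'fx': 309.70691628693146, 'fy': 309.70691628693146, 'cx': 322.49619461943524, 'cy': 194.46771720930624, 'eye': array([ 0.62263026, -0.10583172,  0.37237806]), 'attitude': array([-1.78072286e+01, -4.25973687e-02, -1.02611933e+02])}
(-0.035, 0, 0.16) 358.4 206.8
(-0.017, 0, 0.16) 333.9 207.0
(0.022, 0, 0.141) 283.8 199.0
(-0.026, 0.015, 0.16) 345.8 225.7
(-0.026, -0.015, 0.16) 346.6 187.3
```

View pics/w1.png

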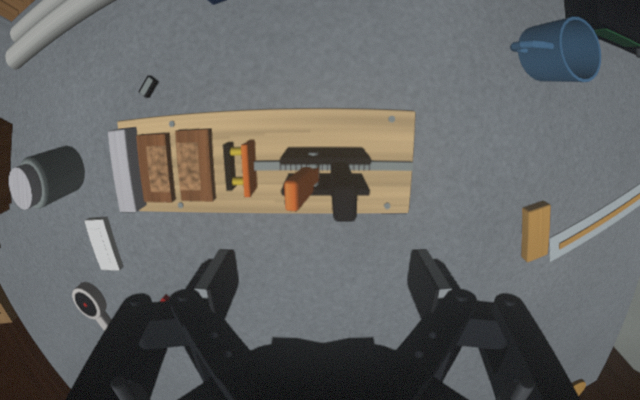

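The wrist view shows the handle top at columns 333–357, where 334–358 was predicted, and the trigger at (292,195), so the centring is right. Descending with the offset, then shifting to the pinch.

Call:
carry_out(moves=[0,0,0.04,0,0.0854,0,0,0.04,0,0.0854,0,0,0.04,0,0.0854,0,0.009,0,0,0.0854,0,0,0,0,0.0854], grip_force=35)

```text
clock: 2.23
tcp_pos: [0.5428, -0.099, 0.1097]
tcp_rot: [179.9, 0.4, -12.3]
force: [0.2, 1.4, -0.4]
opening: 1.0
grip_force: 0.9
```

Call:
carry_out(moves=[0,0,0,0,0.05,0,0,0,0,0.05,0,0,0,0,0.05,0,0,0,0,0.05,0,0,0,0,0.05])

```text
clock: 2.65
tcp_pos: [0.5494, -0.0918, 0.1161]
tcp_rot: [-179.5, -0.5, -12.0]
force: [1.4, 8.4, 4.1]
opening: 0.589
grip_force: 4.4
```

Call:
carry_out(moves=[0,0,0,0,0.034,0,0,0,0,0.034,0,0,0,0,0.034,0,0,0,0,0.034,0,0,0,0,0.034])

```text
clock: 3.07
tcp_pos: [0.5487, -0.0969, 0.1174]
tcp_rot: [-179.9, -0.6, -12.3]
force: [-2.9, 1.5, 12.0]
opening: 0.407
grip_force: 25.8
```

```bash
python3 - <<'E'
from clamp import *
s=robot.state();print(s['clock'],s['tcp_pos'],cl(s['tcp_pos']),s['force'],s['opening']*85.4,s['grip_force'])
im,p=snap('wrist','w2.png')
snap('top','t2.png');snap('side','s2.png')
E
```

```text
3.0667 [ 0.54865023 -0.09694745  0.11735991] [-0.01599167 -0.00372962] [-2.9075728   1.45206239 11.9886665 ] 34.77419574413038 25.841356854652986
```

View pics/w2.png

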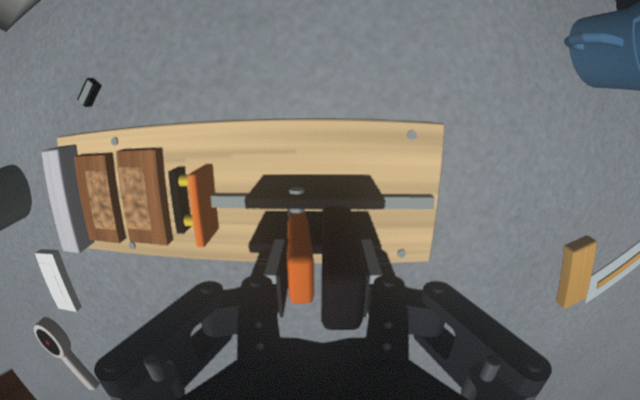

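Full squeeze reached (opening 34.8 mm, at the trigger's stop) with the fingers astride trigger and handle. Wrist view: trigger at (298,260), handle at (343,270), jaw plate at (202,205), halves untouched. Next, a jaw readout from the cameras.

```bash
cat > meas.py <<'E'
from clamp import *
S=robot.camera_params('side')
def plate(f,p):
    im=cv2.resize(cv2.imread('pics/'+f),None,fx=4,fy=4,interpolation=cv2.INTER_CUBIC)
    m=cv2.inRange(cv2.cvtColor(im,cv2.COLOR_BGR2HSV),(5,190,110),(16,255,255))
    out=[]
    for c in cv2.findContours(m,0,2)[0]:
        if cv2.contourArea(c)<200: continue
        k=c[:,0]/4.; g=k.mean(0)
        x=cl(onz(p,*g,.05))
        if .03<x[0]<.16 and abs(x[1])<.04:
            q=np.array([cl(onz(p,*a,.058)) for a in k-.4]); 
            q=q[abs(q[:,1])<.022]
            out.append((g.round(1),x.round(4),q[:,0].min().round(4),q[:,0].max().round(4)))
    return out
def pins(f,p):
    im=cv2.resize(cv2.imread('pics/'+f),None,fx=4,fy=4,interpolation=cv2.INTER_CUBIC)
    m=cv2.inRange(cv2.cvtColor(im,cv2.COLOR_BGR2HSV),(22,150,90),(34,255,255)); out=[]
    for c in cv2.findContours(m,0,2)[0]:
        if cv2.contourArea(c)<20: continue
        q=np.array([cl(onz(p,*a,.027)) for a in c[:,0]/4.])
        if abs(q[:,1].mean())<.04 and .05<q[:,0].mean()<.2: out.append((q[:,0].min().round(4),q[:,0].max().round(4),q[:,1].mean().round(3)))
    return out
E
python3 - <<'E'
from meas import *
for f,p in(('top0.png',T),('t2.png',T),('side0.png',S),('s2.png',S)): print(f,plate(f,p),pins(f,p))
a=cv2.imread('pics/s2.png')[130:300,240:370]; cv2.imwrite('pics/c3.png',np.hstack([cv2.resize(a,None,fx=3,fy=3),cv2.resize(cv2.imread('pics/t2.png')[130:300,235:365],None,fx=3,fy=3)])[:600,:800])
E
```

```text
top0.png [(array([315., 193.]), array([ 0.0752, -0.0012]), np.float64(0.0726), np.float64(0.0807))] [(np.float64(0.08), np.float64(0.0988), np.float64(0.018)), (np.float64(0.0792), np.float64(0.0984), np.float64(-0.019))]
t2.png [(array([313.2, 193.4]), array([0.0803, 0.0011]), np.float64(0.0778), np.float64(0.0859))] [(np.float64(0.0848), np.float64(0.104), np.float64(0.017)), (np.float64(0.0849), np.float64(0.1041), np.float64(-0.019))]
side0.png [(array([313.1, 212.1]), array([0.0893, 0.0003]), np.float64(0.0776), np.float64(0.1089))] [(np.float64(0.0795), np.float64(0.0974), np.float64(0.017)), (np.float64(0.0789), np.float64(0.0973), np.float64(-0.018))]
s2.png [(array([314. , 213.9]), array([0.0938, 0.0045]), np.float64(0.0827), np.float64(0.1139))] [(np.float64(0.0843), np.float64(0.1023), np.float64(0.016)), (np.float64(0.085), np.float64(0.102), np.float64(-0.019))]
```

View pics/c3.png

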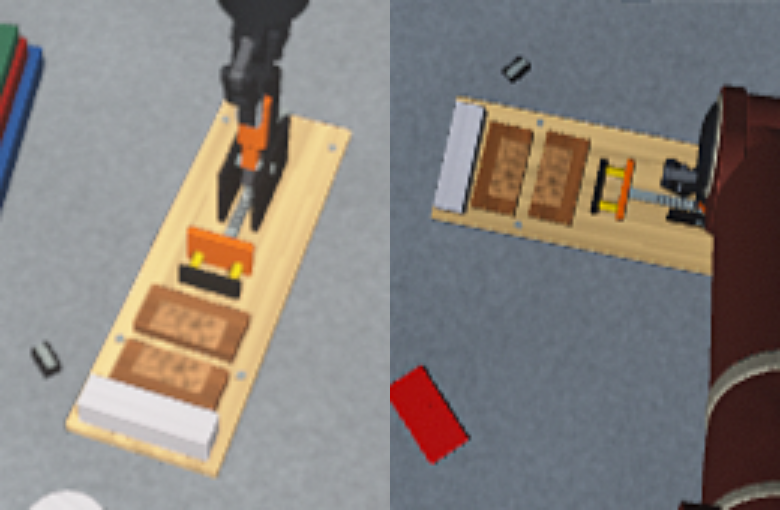

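Call:
carry_out(moves=[0,0,0,0,0.0854,0,0,0,0,0.0854,0,0,0,0,0.0854,0,0,0,0,0.0854,0,0,0,0,0.0854])

```text
clock: 3.63
tcp_pos: [0.5451, -0.0982, 0.1117]
tcp_rot: [179.9, -0.0, -12.3]
force: [0.4, 0.2, -0.0]
opening: 1.001
grip_force: 0.0
```

In the second view the jaw, nose and halves are clear and not occluded, and the jaw moved 5.2 mm. About 31.5 mm remains to seat. Pumping on.

Call:
carry_out(moves=[0,0,0,0,0.034,0,0,0,0,0.034,0,0,0,0,0.034,0,0,0,0,0.034,0,0,0,0,0.034])

```text
clock: 4.05
tcp_pos: [0.5471, -0.0965, 0.1138]
tcp_rot: [-179.9, -0.2, -12.3]
force: [-2.1, 2.5, 12.5]
opening: 0.407
grip_force: 33.0
```

Call:
carry_out(moves=[0,0,0,0,0.034,0,0,0,0,0.034,0,0,0,0,0.034,0,0,0,0,0.034,0,0,0,0,0.034])

```text
clock: 4.47
tcp_pos: [0.5471, -0.0965, 0.1138]
tcp_rot: [-179.9, -0.2, -12.3]
force: [-1.0, 2.8, 11.8]
opening: 0.402
grip_force: 32.7
```

Call:
carry_out(moves=[0,0,0,0,0.0854,0,0,0,0,0.0854,0,0,0,0,0.0854,0,0,0,0,0.0854,0,0,0,0,0.0854])

```text
clock: 4.88
tcp_pos: [0.5443, -0.0983, 0.1108]
tcp_rot: [179.9, 0.1, -12.3]
force: [-0.1, -1.1, -0.4]
opening: 1.0
grip_force: 0.0
```

```bash
python3 - <<'E'
from meas import *
s=robot.state();print(s['clock'],s['tcp_pos'],cl(s['tcp_pos']),s['opening'],s['grip_force'])
snap('top','t3.png');snap('side','s3.png')
for f,p in(('t3.png',T),('s3.png',S)): print(f,plate(f,p),pins(f,p))
E
```

```text
4.8833 [ 0.54432731 -0.0982927   0.11082366] [-0.0182259   0.00020808] 1.0004922711139606 0.0
t3.png [(array([311.2, 193. ]), array([0.0863, 0.0009]), np.float64(0.0837), np.float64(0.0919))] [(np.float64(0.0912), np.float64(0.11), np.float64(0.018)), (np.float64(0.0912), np.float64(0.1102), np.float64(-0.019))]
s3.png [(array([313. , 215.6]), array([0.0999, 0.004 ]), np.float64(0.0888), np.float64(0.1198))] [(np.float64(0.0903), np.float64(0.1088), np.float64(0.017)), (np.float64(0.0903), np.float64(0.1081), np.float64(-0.019))]
```

Call:
carry_out(moves=[0,0,0,0,0.034,0,0,0,0,0.034,0,0,0,0,0.034,0,0,0,0,0.034,0,0,0,0,0.034])

```text
clock: 5.4
tcp_pos: [0.547, -0.0965, 0.114]
tcp_rot: [-179.9, -0.3, -12.3]
force: [-2.6, 2.0, 12.6]
opening: 0.401
grip_force: 32.7
```

Call:
carry_out(moves=[0,0,0,0,0.034,0,0,0,0,0.0854,0,0,0,0,0.0854,0,0,0,0,0.0854,0,0,0,0,0.0854])

```text
clock: 5.82
tcp_pos: [0.5443, -0.0978, 0.1108]
tcp_rot: [180.0, 0.1, -12.3]
force: [0.1, 1.5, -1.2]
opening: 0.951
grip_force: 0.9
```

Call:
carry_out(moves=[0,0,0,0,0.0854,0,0,0,0,0.034,0,0,0,0,0.034,0,0,0,0,0.034,0,0,0,0,0.034])

```text
clock: 6.23
tcp_pos: [0.5473, -0.0944, 0.1134]
tcp_rot: [-179.8, -0.2, -12.1]
force: [-3.6, -1.1, 22.4]
opening: 0.454
grip_force: 18.3
```

Call:
carry_out(moves=[0,0,0,0,0.034,0,0,0,0,0.034,0,0,0,0,0.0854,0,0,0,0,0.0854,0,0,0,0,0.0854])

```text
clock: 6.65
tcp_pos: [0.5445, -0.0977, 0.1109]
tcp_rot: [180.0, 0.1, -12.2]
force: [0.2, 2.1, -1.3]
opening: 0.817
grip_force: 0.8
```

Call:
carry_out(moves=[0,0,0,0,0.0854,0,0,0,0,0.0854,0,0,0,0,0.0854,0,0,0,0,0.0854,0,0,0,0,0.0854])

```text
clock: 7.07
tcp_pos: [0.5449, -0.0981, 0.1113]
tcp_rot: [180.0, 0.0, -12.3]
force: [-0.3, 0.6, 0.6]
opening: 1.0
grip_force: 0.0
```

```bash
python3 - <<'E'
from meas import *
s=robot.state();print(s['clock'],s['tcp_pos'],cl(s['tcp_pos']),s['opening'],s['grip_force'])
snap('top','t4.png');snap('side','s4.png')
for f,p in(('t4.png',T),('s4.png',S)): print(f,plate(f,p),pins(f,p))
E
```

```text
7.0667 [ 0.54493262 -0.09809179  0.11130878] [-0.0179008  -0.00034062] 0.9998711924410377 0.0
t4.png [(array([307.4, 192.1]), array([0.0979, 0.0007]), np.float64(0.0954), np.float64(0.1038))] [(np.float64(0.103), np.float64(0.1221), np.float64(0.017)), (np.float64(0.1036), np.float64(0.1219), np.float64(-0.019))]
s4.png [(array([311.5, 219.2]), array([0.1121, 0.0041]), np.float64(0.1007), np.float64(0.1311))] [(np.float64(0.1027), np.float64(0.1208), np.float64(0.017)), (np.float64(0.1027), np.float64(0.1205), np.float64(-0.019))]
```

Call:
carry_out(moves=[0,0,0,0,0.034,0,0,0,0,0.034,0,0,0,0,0.034,0,0,0,0,0.034,0,0,0,0,0.034])

```text
clock: 7.58
tcp_pos: [0.5471, -0.0965, 0.1141]
tcp_rot: [-179.9, -0.3, -12.3]
force: [-2.6, 1.0, 13.3]
opening: 0.407
grip_force: 32.7
```

Call:
carry_out(moves=[0,0,0,0,0.034,0,0,0,0,0.0854,0,0,0,0,0.0854,0,0,0,0,0.0854,0,0,0,0,0.0854])

```text
clock: 8.0
tcp_pos: [0.5444, -0.0974, 0.1107]
tcp_rot: [180.0, 0.1, -12.2]
force: [0.7, 3.3, -3.2]
opening: 0.951
grip_force: 1.7
```

Call:
carry_out(moves=[0,0,0,0,0.0854,0,0,0,0,0.034,0,0,0,0,0.034,0,0,0,0,0.034,0,0,0,0,0.034])

```text
clock: 8.42
tcp_pos: [0.5474, -0.0945, 0.1134]
tcp_rot: [-179.8, -0.2, -12.1]
force: [-1.9, -0.9, 23.4]
opening: 0.454
grip_force: 19.1
```

Call:
carry_out(moves=[0,0,0,0,0.034,0,0,0,0,0.034,0,0,0,0,0.034,0,0,0,0,0.034,0,0,0,0,0.034])

```text
clock: 8.83
tcp_pos: [0.547, -0.0965, 0.1139]
tcp_rot: [-179.9, -0.2, -12.3]
force: [-0.6, 3.0, 12.9]
opening: 0.406
grip_force: 32.7
```

```bash
python3 - <<'E'
from meas import *
s=robot.state();print(s['clock'],s['tcp_pos'],cl(s['tcp_pos']),s['opening'],s['grip_force'])
snap('top','t5.png');snap('side','s5.png')
for f,p in(('t5.png',T),('s5.png',S)): print(f,plate(f,p),pins(f,p))
print(proj(T,w(.235,0,.042)),proj(T,w(.145,0,.026)))
cv2.imwrite('pics/c5.png',np.hstack([cv2.resize(cv2.imread('pics/s5.png')[195:290,258:350],None,fx=4.2,fy=4.2,interpolation=2),cv2.resize(cv2.imread('pics/t5.png')[150:245,240:332],None,fx=4.2,fy=4.2,interpolation=2)]))
E
```

```text
8.8333 [ 0.54696798 -0.09645452  0.11388187] [-0.01586795 -0.00198101] 0.4064986446367487 32.7115202054847
t5.png [(array([303.4, 190.5]), array([ 0.1106, -0.0018]), np.float64(0.107), np.float64(0.1166))] [(np.float64(0.1158), np.float64(0.1342), np.float64(0.017)), (np.float64(0.1162), np.float64(0.1333), np.float64(-0.018))]
s5.png [(array([310. , 222.7]), array([0.1237, 0.0041]), np.float64(0.1125), np.float64(0.1426))] [(np.float64(0.115), np.float64(0.1331), np.float64(0.018)), (np.float64(0.1142), np.float64(0.1324), np.float64(-0.019))]
[262.80492069 183.428302  ] [292.39761253 189.89001802]
```

View pics/c5.png

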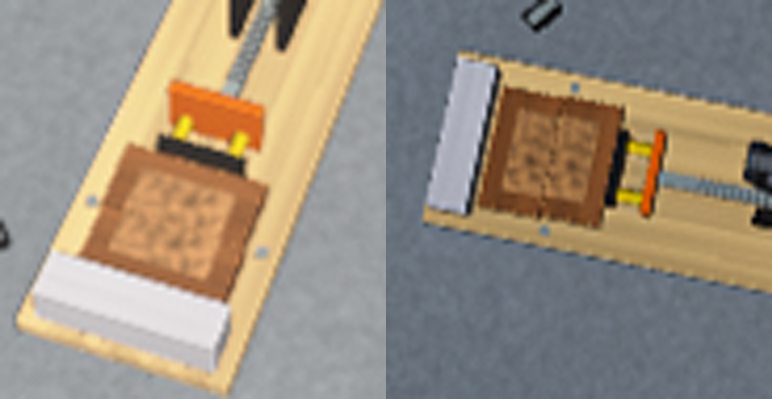

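The two halves are together with the nose touching, and perhaps 2 mm is left to the stop. The pins are still at about 18 mm (nose free). One more full pump, then measure.

Call:
carry_out(moves=[0,0,0,0,0.0854,0,0,0,0,0.0854,0,0,0,0,0.0854,0,0,0,0,0.0854,0,0,0,0,0.0854])

```text
clock: 9.35
tcp_pos: [0.5444, -0.0983, 0.1109]
tcp_rot: [179.9, 0.1, -12.3]
force: [0.4, -0.5, 0.3]
opening: 1.001
grip_force: 0.0
```

Call:
carry_out(moves=[0,0,0,0,0.034,0,0,0,0,0.034,0,0,0,0,0.034,0,0,0,0,0.034,0,0,0,0,0.034])

```text
clock: 9.77
tcp_pos: [0.547, -0.0964, 0.1139]
tcp_rot: [-179.9, -0.2, -12.3]
force: [-1.2, 2.4, 13.0]
opening: 0.408
grip_force: 32.6
```

Call:
carry_out(moves=[0,0,0,0,0.034,0,0,0,0,0.034,0,0,0,0,0.034,0,0,0,0,0.034,0,0,0,0,0.034])

```text
clock: 10.18
tcp_pos: [0.547, -0.0965, 0.1139]
tcp_rot: [-179.9, -0.3, -12.3]
force: [-1.3, 3.7, 12.4]
opening: 0.404
grip_force: 32.4
```

```bash
python3 - <<'E'
from meas import *
s=robot.state();print(s['clock'],s['tcp_pos'],cl(s['tcp_pos']),s['opening'],s['grip_force'])
snap('top','t6.png');snap('side','s6.png')
for f,p in(('t6.png',T),('s6.png',S)): print(f,plate(f,p),pins(f,p))
cv2.imwrite('pics/c6.png',np.hstack([cv2.resize(cv2.imread('pics/s6.png')[195:290,258:350],None,fx=4.2,fy=4.2,interpolation=2),cv2.resize(cv2.imread('pics/t6.png')[150:245,240:332],None,fx=4.2,fy=4.2,interpolation=2)]))
E
```

```text
10.1833 [ 0.54699072 -0.09647221  0.11392165] [-0.0158804 -0.002007 ] 0.40385085459985065 32.37561358837411
t6.png [(array([301.5, 190.6]), array([ 0.1163, -0.0004]), np.float64(0.1128), np.float64(0.1218))] [(np.float64(0.1216), np.float64(0.1382), np.float64(0.017)), (np.float64(0.1213), np.float64(0.1384), np.float64(-0.018))]
s6.png [(array([309. , 224.5]), array([0.13  , 0.0036]), np.float64(0.1183), np.float64(0.148))] [(np.float64(0.1197), np.float64(0.1371), np.float64(0.016)), (np.float64(0.1201), np.float64(0.1373), np.float64(-0.019))]
```

View pics/c6.png

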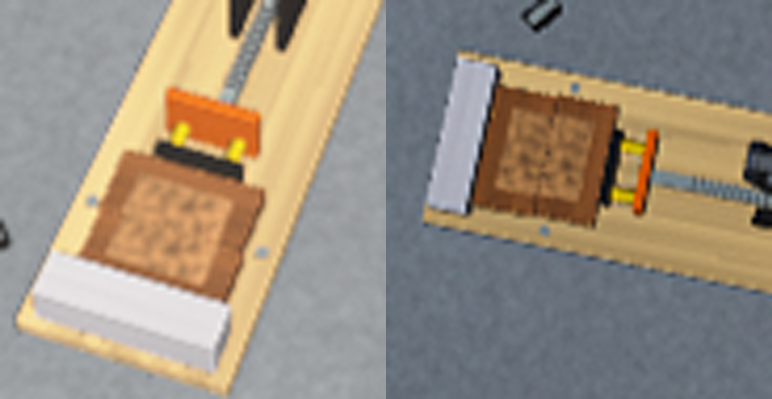

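The halves are shut and against the stop, with no gap seen. The pins read about 17.1 mm against 18.2 free, so the nose is in about 1 mm. A further full stroke would give about 7 mm, so I'll make a slightly partial final stroke.

Call:
carry_out(moves=[0,0,0,0,0.0854,0,0,0,0,0.0854,0,0,0,0,0.0854,0,0,0,0,0.0854,0,0,0,0,0.0854])

```text
clock: 10.7
tcp_pos: [0.5444, -0.0985, 0.1109]
tcp_rot: [179.9, 0.1, -12.3]
force: [-0.2, 0.5, 0.5]
opening: 1.001
grip_force: 0.0
```

Call:
carry_out(moves=[0,0,0,0,0.04,0,0,0,0,0.04,0,0,0,0,0.04,0,0,0,0,0.04,0,0,0,0,0.04])

```text
clock: 11.12
tcp_pos: [0.5476, -0.094, 0.1135]
tcp_rot: [-179.7, -0.3, -12.1]
force: [-0.1, 6.5, 9.7]
opening: 0.474
grip_force: 8.7
```

Call:
carry_out(moves=[0,0,0,0,0.038,0,0,0,0,0.038,0,0,0,0,0.038,0,0,0,0,0.038,0,0,0,0,0.038])

```text
clock: 11.53
tcp_pos: [0.5474, -0.0949, 0.1137]
tcp_rot: [-179.8, -0.3, -12.2]
force: [-0.4, 5.5, 10.8]
opening: 0.446
grip_force: 11.0
```

```bash
python3 - <<'E'
from meas import *
s=robot.state();print(s['clock'],s['tcp_pos'],cl(s['tcp_pos']),s['opening']*85.4,s['grip_force'],s['force'])
for i in (7,8):
  snap('top',f't{i}.png');snap('side',f's{i}.png')
  for f,p in((f't{i}.png',T),(f's{i}.png',S)): print(f,plate(f,p),pins(f,p))
E
```

```text
11.5333 [ 0.54743523 -0.09487364  0.11369246] [-0.01422386 -0.00210119] 38.113658096484016 10.998964458703995 [-0.44454696  5.45028181 10.79060031]
t7.png [(array([300.1, 191. ]), array([0.1202, 0.0015]), np.float64(0.1161), np.float64(0.1252))] [(np.float64(0.1252), np.float64(0.1382), np.float64(0.017)), (np.float64(0.1253), np.float64(0.1384), np.float64(-0.019))]
s7.png [(array([308.4, 224.8]), array([0.1312, 0.0026]), np.float64(0.1218), np.float64(0.1518))] [(np.float64(0.1235), np.float64(0.1371), np.float64(0.017)), (np.float64(0.1233), np.float64(0.1373), np.float64(-0.019))]
t8.png [(array([300.1, 191.2]), array([0.1201, 0.0022]), np.float64(0.1161), np.float64(0.1252))] [(np.float64(0.1252), np.float64(0.1384), np.float64(0.016)), (np.float64(0.1253), np.float64(0.1384), np.float64(-0.019))]
s8.png [(array([308.2, 225.2]), array([0.1324, 0.0025]), np.float64(0.1216), np.float64(0.1518))] [(np.float64(0.1235), np.float64(0.1371), np.float64(0.017)), (np.float64(0.1233), np.float64(0.1373), np.float64(-0.019))]
```

The nose is in about 5 mm now and the nose face is stationary (seated). Squeezing about 1 mm further.

Call:
carry_out(moves=[0,0,0,0,0.0367,0,0,0,0,0.0367,0,0,0,0,0.0367,0,0,0,0,0.0367,0,0,0,0,0.0367])

```text
clock: 12.15
tcp_pos: [0.5473, -0.0955, 0.1138]
tcp_rot: [-179.8, -0.3, -12.2]
force: [-1.1, 4.0, 11.4]
opening: 0.435
grip_force: 11.1
```

Call:
carry_out(moves=[0,0,0,0,0.0367,0,0,0,0,0.0367,0,0,0,0,0.0367,0,0,0,0,0.0367,0,0,0,0,0.0367])

```text
clock: 12.57
tcp_pos: [0.5473, -0.0955, 0.1139]
tcp_rot: [-179.8, -0.3, -12.2]
force: [-1.0, 3.3, 12.7]
opening: 0.432
grip_force: 11.1
```

```bash
python3 - <<'E'
from meas import *
s=robot.state();print(s['clock'],cl(s['tcp_pos']),s['opening']*85.4,s['grip_force'],s['force'])
i=9
snap('top',f't{i}.png');snap('side',f's{i}.png')
for f,p in((f't{i}.png',T),(f's{i}.png',S)): print(f,plate(f,p),pins(f,p))
cv2.imwrite('pics/c9.png',np.hstack([cv2.resize(cv2.imread('pics/s9.png')[195:290,258:350],None,fx=4.2,fy=4.2,interpolation=2),cv2.resize(cv2.imread('pics/t9.png')[150:245,240:332],None,fx=4.2,fy=4.2,interpolation=2)]))
E
```

```text
12.5667 [-0.01489603 -0.00211451] 36.878318610248066 11.135832939762622 [-1.02151315  3.28082405 12.66870002]
t9.png [(array([300.2, 190.4]), array([ 0.1201, -0.0003]), np.float64(0.1166), np.float64(0.1254))] [(np.float64(0.1254), np.float64(0.1382), np.float64(0.017)), (np.float64(0.1255), np.float64(0.1384), np.float64(-0.019))]
s9.png [(array([308. , 225.4]), array([0.1332, 0.0021]), np.float64(0.1222), np.float64(0.1518))] [(np.float64(0.1238), np.float64(0.1371), np.float64(0.017)), (np.float64(0.1237), np.float64(0.1373), np.float64(-0.02))]
```

View pics/c9.png

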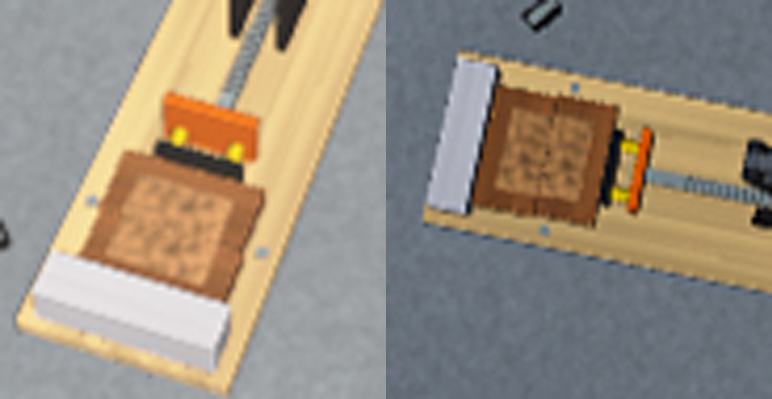

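Now about 5.4 mm in (pins about 12.8 top, 13.5 side), joint shut at the stop. A touch more brings it to the middle.

Call:
carry_out(moves=[0,0,0,0,0.0354,0,0,0,0,0.0354,0,0,0,0,0.0354,0,0,0,0,0.0354,0,0,0,0,0.0354])

```text
clock: 13.08
tcp_pos: [0.5472, -0.0961, 0.114]
tcp_rot: [-179.9, -0.3, -12.3]
force: [-1.1, 4.2, 12.6]
opening: 0.414
grip_force: 11.3
```

Call:
carry_out(moves=[0,0,0,0,0.0354,0,0,0,0,0.0354,0,0,0,0,0.0354,0,0,0,0,0.0354,0,0,0,0,0.0354])

```text
clock: 13.5
tcp_pos: [0.5472, -0.0962, 0.114]
tcp_rot: [-179.9, -0.3, -12.3]
force: [-0.7, 4.0, 12.2]
opening: 0.419
grip_force: 11.3
```

```bash
python3 - <<'E'
from meas import *
i=10
snap('top',f't{i}.png');snap('side',f's{i}.png')
s=robot.state();print(s['clock'],cl(s['tcp_pos']),s['opening']*85.4,s['grip_force'],s['force'])
for f,p in((f't{i}.png',T),(f's{i}.png',S)): print(f,plate(f,p),pins(f,p))
E
```

```text
13.6 [-0.01553767 -0.00211624] 35.94479920785825 11.329108682215292 [-0.55519441  4.01853622 11.62220087]
t10.png [(array([300.3, 189.2]), array([ 0.1206, -0.0037]), np.float64(0.1168), np.float64(0.1256))] [(np.float64(0.1257), np.float64(0.1382), np.float64(0.017)), (np.float64(0.1253), np.float64(0.1384), np.float64(-0.019))]
s10.png [(array([308. , 225.3]), array([0.133, 0.002]), np.float64(0.1222), np.float64(0.1522))] [(np.float64(0.1236), np.float64(0.1371), np.float64(0.017)), (np.float64(0.1235), np.float64(0.1373), np.float64(-0.02))]
```

```bash
python3 -c "
from plant import robot
print(robot.close_job())"
```

```text
the job is handed in; nothing more can be done
None
```

The coaster is shut against the stop, the nose is pushed in about 5.5 of its 12 mm by camera measurement, and I handed the job in at 13.6 s with the trigger still held squeezed.

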